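Tip the loaded tray over the lip into its bay

ROBOT

A 6-joint arm with a two-finger parallel gripper is mounted at the origin on the work surface. World frame = base frame: x ahead of the robot, y to its left, z up, the work surface at z = 0. Lengths are in m, angles in degrees, forces in N, time in s.
With the tool pointing down it reaches from about 0.35 to 0.875 m from the base axis. Payload 4.2 kg.
Tool frame: the origin (TCP) lies midway between the tips of the shut fingers; the grasp point (between the pads) lies 19 mm behind it (robot.pinch_z is the distance from the TCP to the grasp point, in m); z points along the fingers, y is the direction in which the jaws open and shut (so a half turn about z gives the same grasp; the last joint's range is limited). The gripper opens to 87 mm and grips with 3 to 60 N. Pads are 19 mm wide; open, the fingers measure 117 mm over their backs; the gripper's body (75 mm by 190 mm) begins 51 mm behind the grasp point.
Start: joints at [85.692, 22.042, 0.453, 0, -68.411, -14.817], TCP at [0.205, 0.59, 0.223] pointing down, gripper open.
Joint ranges: [-179.83, 179.83], [-69.29, 118.12], [-61.27, 80.66], [-181.25, 117.63], [-171.15, -9.14], [-177.46, 177.46]. Speed limits (degrees/s): [159.86, 159.86, 180, 180, 180, 180].

INTERFACE

Orientations are given as a 3x3 rotation matrix whose columns are the frame's x, y, z axes.
In Python, from workcell import monitor, eyes, sign_off, robot gives the robot as it stands.
- The arm moves only by the tool carry_out, never from a script. Its argument "motion" is a list of rows, each a list of 6 numbers: the shift along the world's x, y, z in cm, then the turn, a rotation vector about the world's x, y, z in degrees. In form: [[x, y, z, wx, wy, wz], ...]. A call has 1 to 10 rows; each row is the pose to reach, as a shift and turn from the pose commanded when the call began; what a row does not reach only later rows make up. A row lasts 1/10 s, in which the tool goes at most 50 mm and 8.59 degrees, less where a joint would pass 70% of its speed; a pose out of reach is approached as far as the arm can. A call with a gripper value outside its range is refused whole. "gripper" is the opening in per cent of the stroke, from 0 (shut) to 100 (fully open), set as the call begins (left out, the last holds). The fingers move at their own pace and stop on an object; "grip_force" is the grip in N (left out, the last holds). Time passes only in rows, so rows that repeat a pose let the fingers close. It gives the time, the measured TCP pose, the force and the opening at its end, in the units of the state.
- monitor.read_state(): the state, without advancing time (a new reading comes with each control period).
- eyes.read_camera(name): name is "side" or "top" or "wrist"; returns the picture (384x512x3 uint8, blue, green, red); there is no depth.
- eyes.calibration(name): a dict with "intrinsics" (3x3 intrinsics, pixels), "world_to_cam" (4x4, takes a point from world to camera coordinates); the wrist camera has in their place "tool_from_camera" (4x4, takes a point from camera to tool coordinates, whose origin is the TCP and whose axes are the flange's). Camera axes: x right, y down, z forward; pixel columns grow to the right and rows downward; lengths in m; the calibration is good to about 2 mm. A picture is of the moment at which its call begins: read the wrist's pose just before it. calibration takes no time and is no camera call.
- sign_off(): hands the job in, once; it reports no verdict.
The state is a dict: "clock": time; "q": joint angles; "qvel": joint speeds; "effort": joint torques, N m; "eef_pos": TCP position; "orientation": TCP orientation; "force": force on the tool from outside, world axes, zero at the start; "wrist_torque": the same for the moment, N m; "finger_gap": finger opening in m.
Only numpy, scipy, OpenCV 4.12 (cv2) and the standard library are available. Lean on these libraries where they do the work, as an engineer would, in place of code of your own. Each camera call takes 0.05 s, during which the arm holds its last target.

TASK

Put the loaded wooden tray away in its bay on the bench: tip its front edge up onto the bay's dark wooden lip with the back edge still on the bench, then work it on over the lip until it lies flat inside, and ease it gently up against the end stop at the back. Do not carry the tray through the air or ram it into the bay or the lightly clamped stop, keep its two jars standing in it, leave everything else alone, and let go.

Things in the scene. Friction and masses are not known exactly. Their poses are not given: they have to be found in the camera images.
- tray: open wooden tray 150 long (its x) x 116 wide x 44 mm high, walls 8 mm, floor 6 mm; with its jars 0.4 to 0.7 kg. Origin mid underside; +x to its front, the edge that enters the bay first. Behind the front wall an empty pocket 45 mm long, 100 mm wide, so that wall can be pinched from above at its middle; then dividers 28 mm above the tray floor and two jars.
- tray_front (a point): middle of the tray's lower front edge (75 mm ahead of its origin, at its underside).
- tray_back (a point): middle of the tray's lower back edge (75 mm behind its origin, at its underside).
- bay: fixed open-topped wooden bay for the tray, mouth towards the robot. Origin at bench height under the middle of the lip's front face; x points level into the bay, y left, z up. A dark lip 12 mm thick (x 0 to 12 mm) and 14 mm above the bench crosses the mouth; behind it the bay floor is 8 mm above the bench. Never push the tray on lip or rails with over 25 N.
- bay_mid (a point): point on the bay floor, mid width, 100 mm behind the lip's front face. Side rails, 36 mm above the bench, are 124 mm apart (4 mm spare each side of the tray) from 50 mm behind the lip's front face on, flared to about 146 mm at the mouth.
- bay_end (a point): point on the bay floor, mid width, 189 mm behind the lip's front face. The end stop, a bar 44 mm above the bench with black knobs to 63 mm, is lightly clamped with its front face up to 21 mm before or behind this point: not measured, to be found by feel when the tray meets it; pressed with over 15 N it would slip. The tray fits behind the lip with 6 to 48 mm to spare.
- jar_white: glass jar with white cap, 42 mm across, 42 mm high, standing loose in the tray's left rear compartment; origin in the middle of its underside, z up its axis.
- jar_amber: amber jar with black cap, 42 mm across, 42 mm high, standing loose in the tray's right rear compartment; origin in the middle of its underside, z up its axis.
- glue: white bottle with red cap, 54 mm across, 135 mm high, standing on the bench; a bystander. Origin under its middle.
- mallet: hammer lying on the bench, a bystander; origin in the middle of its underside.
- brush: brush lying on the bench, a bystander; origin in the middle of its underside.
- rule: steel rule 200 x 30 x 4 mm lying on the bench, a bystander; origin in the middle of its underside.
- cup: empty yellow cup, 86 mm across, 85 mm high, on the bench, a bystander; origin under its middle.
- block: cork block 90 x 45 x 35 mm on the bench, a bystander; origin in the middle of its underside.
Not all that is in view belongs to the job. There is more than one size of the jar_white; the one meant has the size given above. What is shaped like the tray but red is not meant.

How it is judged (in metres and radians):
On the way, in this order (a step that is already met when the one before it is completed fails the run):
1. the tray's front edge is up over the lip while its back edge is still on the bench (x of tray_front in the frame of bay above 0.006 m and height (world z) of tray_front above 0.0125 m and height (world z) of tray_back below 0.005 m and contact force between tray and bay above 0.5 N), for 0.2 s.
2. the tray, wholly behind the lip and down on the bay floor, is pressed lightly against the end stop (x of tray_back in the frame of bay above 0.012 m and height (world z) of tray_back below 0.011 m and contact force between tray and end_stop_c0 above 2 N), for 0.1 s.
At the end, for the whole second after the job is handed in: The tray lies flat on the bay floor (within 3 mm), wholly behind the lip and square in the bay (within 0.07 rad), its front against the end stop (gap at most about 3 mm), at rest and let go, with both jars standing in it (within 0.2 rad) (x of tray_back in the frame of bay above 0.012 m and horizontal distance between tray_front and end_stop_c0 below 0.0165 m and height (world z) of each of tray_back, tray_front below 0.011 m and angle between the x axis of tray and the x axis of bay, either way round below 0.07 rad and linear speed of tray below 0.01 m/s and angle between each of jar_white, jar_amber's own z axis and vertical below 0.2 rad and distance between each of jar_white, jar_amber and tray below 0.09 m and contact force between each of the arm, the fingers and tray below 0.1 N); the robot touches nothing.
It fails at once if the tray is carried: its back edge is more than 35 mm above the bench (height (world z) of tray_back above 0.035 m).
It fails at once if the tray is rammed: it presses on the bay's lip or a side rail with more than 25 N, or on the end stop with more than 15 N (contact force between tray and bay_c1 above 25 N or contact force between tray and bay_c2 above 25 N or contact force between tray and bay_c3 above 25 N or contact force between tray and bay_c4 above 25 N or contact force between tray and bay_c5 above 25 N or contact force between tray and end_stop_c0 above 15 N).
It fails at once if a jar is tipped over (angle between any of jar_white, jar_amber's own z axis and vertical above 0.7 rad).
It fails at once if a bystander is moved by more than 20 mm (distance of any of glue, mallet, brush, rule, cup, block from where it was at the start of the episode above 0.02 m).
It also fails if it takes over 72 s, if anything falls off the work surface, if the arm or the gripper's body presses on something with over 40 N, if the wrist force passes 120 N, or if a joint passes its speed limit or range.

## Working session

There is one attempt and no reset: what is moved stays moved. The work goes in short steps, Python scripts to look and compute and a tool call to move; the robot and the scene stay as the last step left them, time stands still between calls to the robot, and variables do not carry over. Pictures are saved under pics/ and viewed, and the job is handed in when it is done.

Besides the shell and the picture viewer there is one more tool, called after "Request:" as name([rows], argument=value, ...), one row to a line, values as JSON. carry_out: Moves the arm, as the interface text tells. Its arguments: {"type":"object","properties":{"motion":{"type":"array","items":{"type":"array","items":{"type":"number"}}},"gripper":{"type":"number"},"grip_force":{"type":"number"}},"required":["motion"]}

```bash
mkdir -p pics; ls; python3 - <<'E'
from workcell import monitor, eyes, robot
import cv2
print(monitor.read_state()); print(robot, [a for a in dir(robot) if a[0]!='_'])
for n in ("top","side","wrist"):
    cv2.imwrite(f"pics/{n}0.png",eyes.read_camera(n)); print(n,eyes.calibration(n))
E
```

```text
pics
{'clock': 0.0, 'q': array([ 8.56900357e+01,  2.20904992e+01,  3.80261822e-01, -3.00765054e-02,
       -6.84112224e+01, -1.48157618e+01]), 'qvel': array([-0.05983978,  0.06887812,  0.07085171, -0.00404067, -0.03386891,
       -0.05238329]), 'effort': array([ 1.71713136e-04, -3.90667033e+01,  1.87407786e+01,  4.21971112e+00,
        1.09505426e-02, -2.02467354e-04]), 'eef_pos': array([0.20456389, 0.58993674, 0.22146285]), 'orientation': array([[ 9.44738447e-01, -3.27824419e-01, -6.46038086e-04],
       [-3.27825048e-01, -9.44736166e-01, -2.07714612e-03],
       [ 7.06036752e-05,  2.17414727e-03, -9.99997634e-01]]), 'force': array([ 0.47001254,  0.36175416, -0.45818558]), 'wrist_torque': array([ 0.00916658,  0.03689684, -0.01077128]), 'finger_gap': 0.08718150933726468}
<Robot object at 0x7f55555cfa10> ['MotionError', 'pinch_z']
top {'intrinsics': array([[430.43385359,   0.        , 259.0717552 ],
       [  0.        , 430.43385359, 189.04125876],
       [  0.        ,   0.        ,   1.        ]]), 'world_to_cam': array([[ 0.02842933, -0.99951198,  0.01294545, -0.02353668],
  
[... 457 characters left out ...]
0.57228433, -0.81005745,  0.08534977],
       [ 0.13772803, -0.79859822, -0.58589409,  1.00578639],
       [ 0.        ,  0.        ,  0.        ,  1.        ]])}
wrist {'intrinsics': array([[308.5983759 ,   0.        , 253.00979824],
       [  0.        , 308.5983759 , 196.64291954],
       [  0.        ,   0.        ,   1.        ]]), 'tool_from_camera': array([[-8.35512850e-04, -9.62361489e-01, -2.71771348e-01,
         7.37244844e-02],
       [ 9.99999615e-01, -7.30708237e-04, -4.86832262e-04,
        -6.14395527e-04],
       [ 2.69923058e-04, -2.71771650e-01,  9.62361729e-01,
        -1.61298061e-01],
       [ 0.00000000e+00,  0.00000000e+00,  0.00000000e+00,
         1.00000000e+00]])}
```

View pics/top0.png

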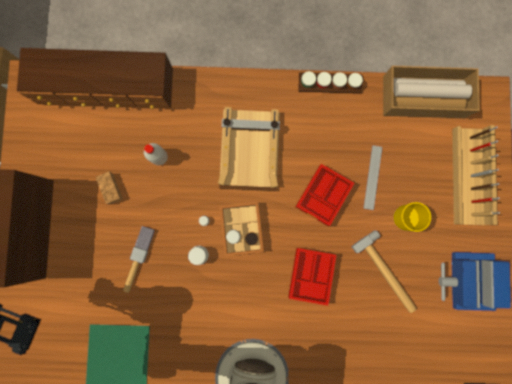

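View pics/side0.png

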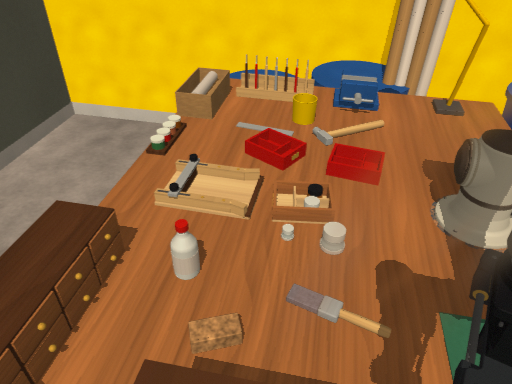

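View pics/wrist0.png

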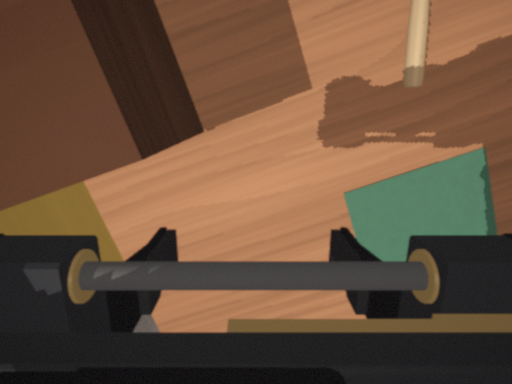

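The top view shows the tray at about (243,229), with the bay just beyond it, mouth near row 187 and end stop near row 124. I'll zoom in.

```bash
python3 - <<'E'
import cv2
im=cv2.imread("pics/top0.png")
c=im[95:265,200:300]
cv2.imwrite("pics/zt.png",cv2.resize(c[85:,:],None,fx=7,fy=7,interpolation=cv2.INTER_CUBIC))
cv2.imwrite("pics/zb.png",cv2.resize(c[:100,:],None,fx=6,fy=6,interpolation=cv2.INTER_CUBIC))
im=cv2.imread("pics/side0.png")
cv2.imwrite("pics/zs.png",cv2.resize(im[145:255,145:345],None,fx=4,fy=4,interpolation=cv2.INTER_CUBIC))
E
```

```text
(no output)
```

View pics/zt.png

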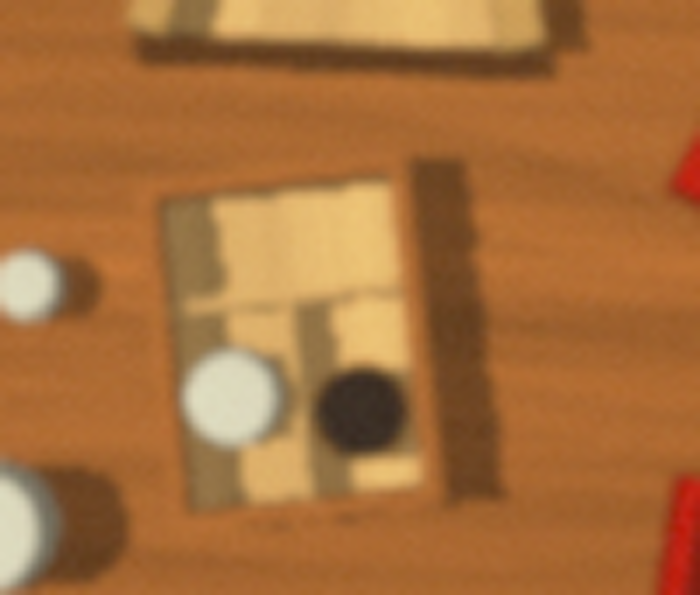

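View pics/zb.png

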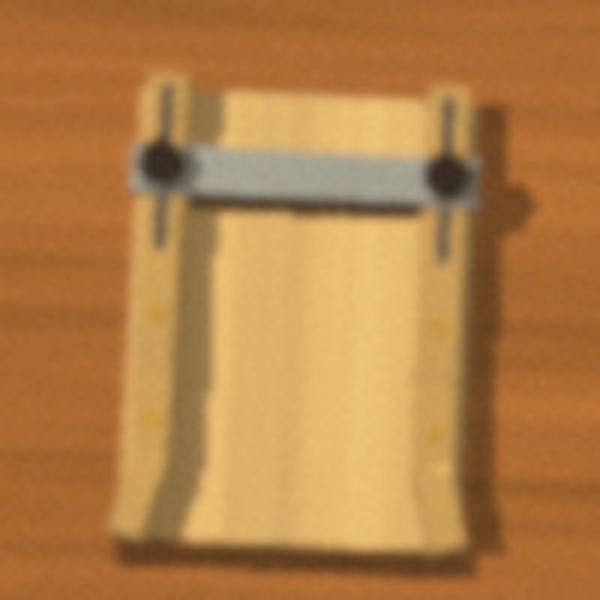

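View pics/zs.png

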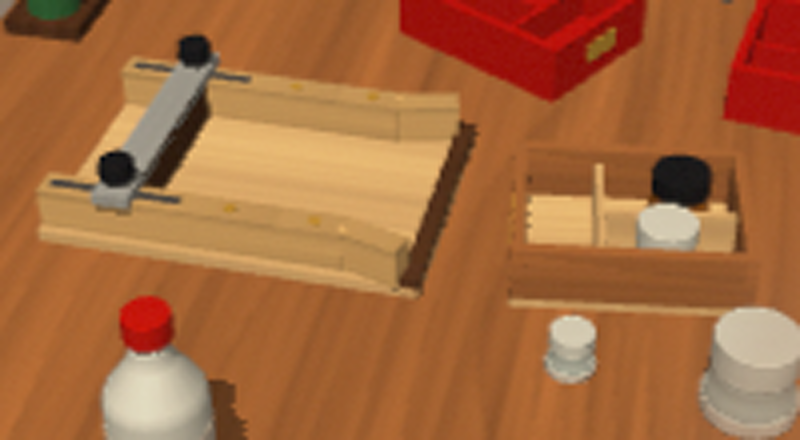

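```bash
cat > h.py <<'E'
import numpy as np, cv2
from workcell import monitor, eyes
def ray(name,uv,z,st=None):
    c=eyes.calibration(name);K=c["intrinsics"]
    if name=="wrist":
        T=np.eye(4);T[:3,:3]=st["orientation"];T[:3,3]=st["eef_pos"];M=T@c["tool_from_camera"]
    else: M=np.linalg.inv(c["world_to_cam"])
    d=M[:3,:3]@np.linalg.solve(K,[uv[0],uv[1],1.]);o=M[:3,3]
    return (o+d*(z-o[2])/d[2])
def proj(name,P,st=None):
    c=eyes.calibration(name);K=c["intrinsics"]
    if name=="wrist":
        T=np.eye(4);T[:3,:3]=st["orientation"];T[:3,3]=st["eef_pos"];W=np.linalg.inv(T@c["tool_from_camera"])
    else: W=c["world_to_cam"]
    p=(W@np.c_[np.atleast_2d(P),np.ones(len(np.atleast_2d(P)))].T)[:3]
    q=K@p; return (q[:2]/q[2]).T
E
python3 - <<'E'
from h import *
np.set_printoptions(precision=4,suppress=True)
f=lambda x,y,s,o:((x+.5)/s-.5+o[0],(y+.5)/s-.5+o[1])
for p in [(160,198),(390,180),(425,488),(190,510)]:
    print("tray in",ray("top",f(*p,7,(200,180)),.044))
for n,p,z in [("Lrail in back",(190,80),.036),("Rrail in back",(430,92),.036),("stop front L",(195,208),.044),("stop f R",(425,210),.044),("lipL",(120,545),.014),("lipR",(470,555),.014),("knobL",(162,162),.063),("knobR",(448,175),.063),("Lout back",(145,75),.036),("Rout back",(472,92),.036),("Lin 350",(172,380),.036),("Rin",(422,380),.036)]:
    print(n,ray("top",f(*p,6,(200,95)),z))
for n,uv in dict(glue=(153,150),brush=(140,255),jarb=(198,256)).items(): print(n,ray("top",uv,0.05))
E
```

```text
tray in [0.4963 0.1003 0.044 ]
tray in [0.5069 0.0027 0.044 ]
tray in [ 0.3772 -0.0158  0.044 ]
tray in [0.3653 0.0829 0.044 ]
Lrail in back [0.8044 0.0852 0.036 ]
Rrail in back [ 0.802  -0.0377  0.036 ]
stop front L [0.7358 0.0799 0.044 ]
stop f R [ 0.7384 -0.0365  0.044 ]
lipL [0.5665 0.1138 0.014 ]
lipR [ 0.5667 -0.0651  0.014 ]
knobL [0.7541 0.0961 0.063 ]
knobR [ 0.752  -0.0469  0.063 ]
Lout back [0.8062 0.1083 0.036 ]
Rout back [ 0.8027 -0.0592  0.036 ]
Lin 350 [0.6488 0.0889 0.036 ]
Rin [ 0.6527 -0.0375  0.036 ]
glue [0.6635 0.3142 0.05  ]
brush [0.3511 0.3356 0.05  ]
jarb [0.3529 0.1662 0.05  ]
```

Request:
carry_out([
  [1,-4,2,0,0,-4],
  [3.5,-8.5,4,0,0,-8],
  [6,-13,5,0,0,-16],
  [8,-17.5,5,0,0,-24],
  [10,-22,5,0,0,-32],
  [12.5,-26.5,5,0,0,-40],
  [15,-31,5,0,0,-48],
  [18,-35,5,0,0,-55],
  [21,-39,5,0,0,-63],
  [24,-43,5,0,0,-63],
])

```text
clock: 1.15
eef_pos: [0.44, 0.1656, 0.2727]
orientation: [[0.135, -0.991, 0.0], [-0.991, -0.135, 0.001], [-0.0, -0.0, -1.0]]
force: [0.7, 0.2, -0.5]
finger_gap: 0.0869
```

Request:
carry_out([
  [3,-3,-1,0,0,0],
  [6,-6,-3,0,0,0],
  [9,-7.5,-5,0,0,0],
  [10,-7.5,-5,0,0,0],
  [10.5,-7.5,-5,0,0,0],
  [10.5,-7.5,-5,0,0,0],
  [10.5,-7.5,-5,0,0,0],
])

```text
clock: 1.85
eef_pos: [0.5441, 0.0935, 0.2236]
orientation: [[0.138, -0.99, 0.001], [-0.99, -0.138, 0.001], [-0.001, -0.001, -1.0]]
force: [0.2, -0.8, 0.4]
finger_gap: 0.0871
```

```bash
python3 - <<'E'
from h import *
import pickle
st=monitor.read_state(); im=eyes.read_camera("wrist"); pickle.dump(st,open("st1.p","wb"))
print(st["eef_pos"],st["orientation"].round(4),st["force"],st["clock"])
cv2.imwrite("pics/w1.png",im)
cv2.imwrite("pics/w1z.png",cv2.resize(im[:260],None,fx=1.56,fy=1.56,interpolation=cv2.INTER_CUBIC))
E
```

```text
[0.54414189 0.09346277 0.22356865] [[ 1.384e-01 -9.904e-01  1.400e-03]
 [-9.904e-01 -1.384e-01  8.000e-04]
 [-6.000e-04 -1.500e-03 -1.000e+00]] [ 0.15727291 -0.80926334  0.36711715] 1.85
```

View pics/w1.png

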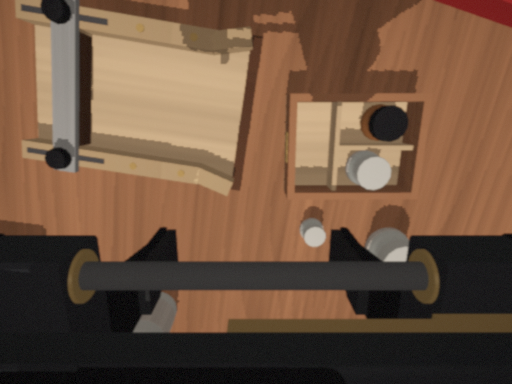

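```bash
python3 - <<'E'
import cv2
im=cv2.imread("pics/w1.png")
cv2.imwrite("pics/a.png",cv2.resize(im[75:215,230:430],None,fx=4,fy=4,interpolation=cv2.INTER_CUBIC))
cv2.imwrite("pics/b.png",cv2.resize(im[0:200,0:265],None,fx=3,fy=3,interpolation=cv2.INTER_CUBIC))
E
```

```text
(no output)
```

View pics/a.png

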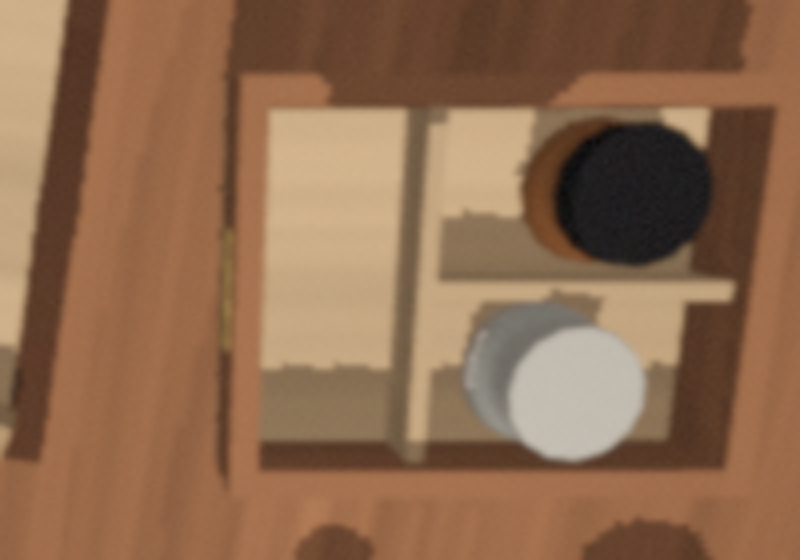

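View pics/b.png

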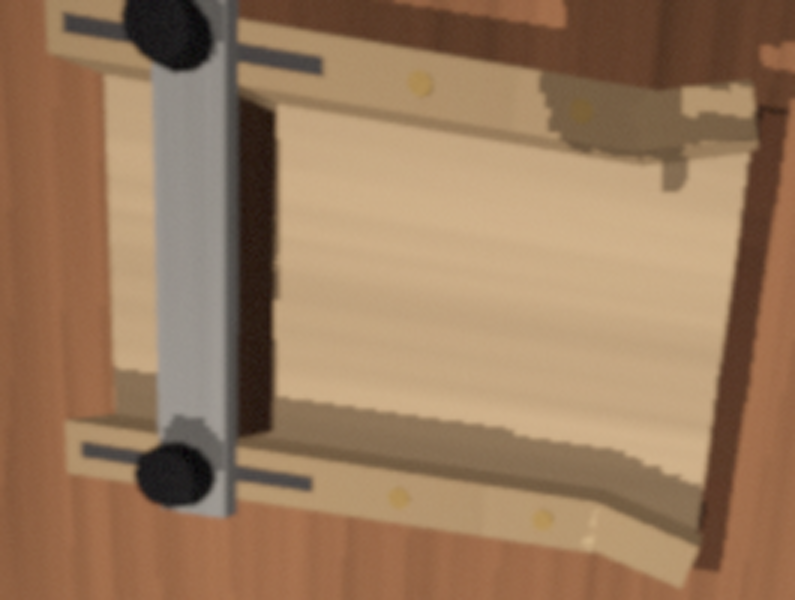

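```bash
python3 - <<'E'
from h import *
import pickle
np.set_printoptions(precision=4,suppress=True)
st=pickle.load(open("st1.p","rb"))
f=lambda p,s,o:((p[0]+.5)/s-.5+o[0],(p[1]+.5)/s-.5+o[1])
T=[ray("wrist",f(p,4,(230,75)),.044,st)[:2] for p in [(268,107),(260,468),(727,468),(777,107)]]
print(np.array(T)); fm=(T[0]+T[1])/2; bm=(T[2]+T[3])/2
print("front in mid",fm,"back in mid",bm,"L",np.linalg.norm(fm-bm),"W",np.linalg.norm(T[0]-T[1]),np.linalg.norm(T[2]-T[3]),"yaw",np.degrees(np.arctan2(*(fm-bm)[::-1])), "yaw edge",np.degrees(np.arctan2(*(T[1]-T[0])[::-1]))-90,np.degrees(np.arctan2(*(T[1]-T[2])[::-1])),np.degrees(np.arctan2(*(T[0]-T[3])[::-1])))
g=lambda p,z:ray("wrist",f(p,3,(0,0)),z,st)[:2]
for n,p,z in [("lipfR",(787,110),.014),("lipfL",(718,570),.014),("lipbR",(750,150),.014),("lipbL",(700,535),.014),("Rin1",(258,92),.036),("Rin2",(520,137),.036),("Lin1",(240,463),.036),("Lin2",(590,494),.036),("Lout1",(68,475),.036),("Lout2",(580,550),.036),("stopR",(238,90),.044),("stopL",(235,515),.044)]: print(n,g(p,z))
E
```

```text
[[ 0.5098  0.0063]
 [ 0.4948  0.1037]
 [ 0.3628  0.0853]
 [ 0.377  -0.0121]]
front in mid [0.5023 0.055 ] back in mid [0.3699 0.0366] L 0.13369945882356588 W 0.09854998561132867 0.09846925107827624 yaw 7.922568570583467 yaw edge 8.789421590478057 7.937864528034204 7.907376901753766
lipfR [ 0.5552 -0.0564]
lipfL [0.5584 0.1181]
lipbR [ 0.5667 -0.0414]
lipbL [0.5675 0.1044]
Rin1 [ 0.7341 -0.0327]
Rin2 [ 0.6449 -0.0309]
Lin1 [0.742  0.0958]
Lin2 [0.6101 0.0894]
Lout1 [0.8066 0.1094]
Lout2 [0.612  0.1117]
stopR [ 0.7365 -0.0311]
stopL [0.7398 0.1141]
```

Request:
carry_out([
  [-1,-1,-2,0,0,0],
  [-2,-2,-4,0,0,0],
  [-3,-3,-6,0,0,0],
  [-3.8,-3.8,-9,0,0,0],
  [-3.8,-3.8,-12,0,0,0],
  [-3.8,-3.8,-13,0,0,0],
  [-3.8,-3.8,-13,0,0,0],
  [-3.8,-3.8,-13,0,0,0],
], gripper=45, grip_force=30)

```text
clock: 2.7
eef_pos: [0.5076, 0.0553, 0.094]
orientation: [[0.138, -0.99, 0.003], [-0.99, -0.138, 0.001], [-0.0, -0.003, -1.0]]
force: [-0.8, 0.5, 0.3]
finger_gap: 0.0405
```

```bash
python3 - <<'E'
from h import *
import pickle
st=monitor.read_state(); im=eyes.read_camera("wrist"); pickle.dump(st,open("st2.p","wb"))
print(st["eef_pos"],st["orientation"].round(4),st["force"],st["clock"])
cv2.imwrite("pics/w2.png",im)
im=eyes.read_camera("side");cv2.imwrite("pics/s2.png",cv2.resize(im[100:290,130:400],None,fx=2.9,fy=2.9))
E
```

```text
[0.5075929  0.05530992 0.0939664 ] [[ 1.383e-01 -9.904e-01  2.600e-03]
 [-9.904e-01 -1.383e-01  6.000e-04]
 [-2.000e-04 -2.600e-03 -1.000e+00]] [-0.78123744  0.49771995  0.34476586] 2.7
```

View pics/w2.png

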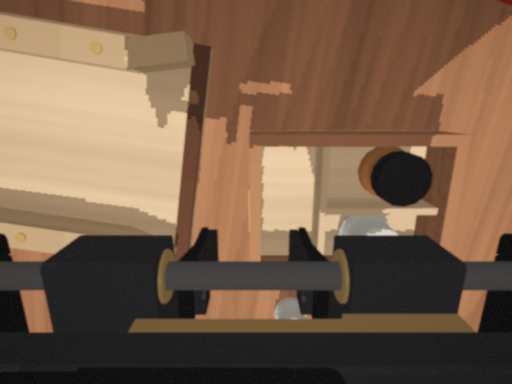

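View pics/s2.png

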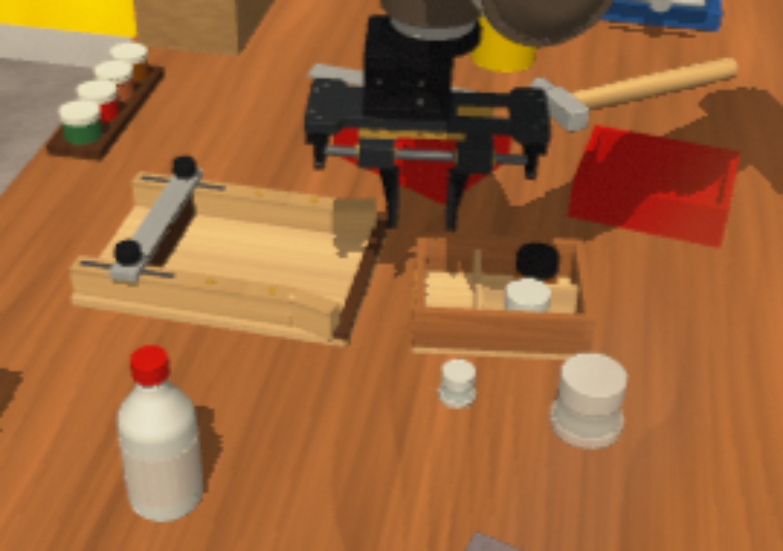

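The fingers straddle the front wall, whose inner edge is at column ≈262 in the wrist view. I'll go down and pinch.

Request:
carry_out([
  [-0.1,0,-2,0,0,0],
  [-0.1,0,-4,0,0,0],
  [-0.1,0,-5.5,0,0,0],
  [-0.1,0,-6.5,0,0,0],
  [-0.1,0,-7.2,0,0,0],
  [-0.1,0,-7.7,0,0,0],
  [-0.1,0,-7.7,0,0,0],
  [-0.1,0,-7.7,0,0,0],
])

```text
clock: 3.6
eef_pos: [0.5059, 0.0547, 0.016]
orientation: [[0.137, -0.991, 0.001], [-0.991, -0.137, 0.0], [-0.0, -0.001, -1.0]]
force: [0.5, 0.7, -0.4]
finger_gap: 0.0393
```

Request:
carry_out([
  [0,0,0,0,0,0],
  [0,0,0,0,0,0],
  [0,0,0,0,0,0],
  [0,0,0,0,0,0],
  [0,0,0,0,0,0],
  [0,0,0,0,0,0],
  [0,0,0,0,0,0],
  [0,0,0,0,0,0],
], gripper=0, grip_force=35)

```text
clock: 4.4
eef_pos: [0.506, 0.0547, 0.0157]
orientation: [[0.137, -0.991, 0.001], [-0.991, -0.137, 0.0], [-0.0, -0.001, -1.0]]
force: [1.0, 0.5, -0.2]
finger_gap: 0.0072
```

```bash
cat > plan.py <<'E'
import numpy as np
from scipy.spatial.transform import Rotation as R
B=np.array([.5568,.0305,0.]); BY=-1.0
off=np.array([.071,-.001,.0157])
def Rt(yaw,p): return R.from_euler('ZY',[yaw,-p],degrees=True)
R0=Rt(7.92,0)
def tcp(f,lat,yaw,pitch,zf):   # tray_front in bay frame x,y ; yaw world ; zf front height(mm)
    Rb=R.from_euler('z',BY,degrees=True)
    F=B+Rb.apply([f/1e3,lat/1e3,zf/1e3])
    r=Rt(yaw,pitch); O=F-r.apply([.075,0,0])
    return O+r.apply(off), r*R0.inv(), O+r.apply([-.075,0,0])
def show(start,wps):
    p0,r0,_=tcp(*start)
    for w in wps:
        p,r,bk=tcp(*w)
        print(w,"shift cm",((p-p0)*100).round(2),"rot",np.degrees((r*r0.inv()).as_rotvec()).round(2),"tcp",p.round(4),"backz",round(bk[2]*1e3,1))
E
python3 - <<'E'
from plan import *
Rb=R.from_euler('z',BY,degrees=True)
F0=np.array([.506,.0547,.0157])+Rt(7.92,0).apply(np.array([.075,0,0])-off)
b=Rb.inv().apply(F0-B)*1e3; print(b)
s=(b[0],b[1],7.92,0,0)
show(s,[(b[0],b[1],7.92,6.5,17),(-25,8,3,6.5,17),(-12,0,-1,6.5,17),(0,0,-1,6.5,17),(14,0,-1,6.5,17),(14,0,-1,5.5,14.2)])
E
```

```text
[-47.41804318  24.91785874   0.        ]
(np.float64(-47.418043183772696), np.float64(24.917858736909334), 7.92, 6.5, 17) shift cm [-0.17 -0.02  1.64] rot [ 0.9  -6.44  0.  ] tcp [0.5043 0.0545 0.0321] backz 0.0
(-25, 8, 3, 6.5, 17) shift cm [ 2.03 -1.71  1.64] rot [ 0.62 -6.47 -4.91] tcp [0.5263 0.0376 0.0321] backz 0.0
(-12, 0, -1, 6.5, 17) shift cm [ 3.3  -2.49  1.64] rot [ 0.39 -6.49 -8.91] tcp [0.539  0.0298 0.0321] backz 0.0
(0, 0, -1, 6.5, 17) shift cm [ 4.5  -2.51  1.64] rot [ 0.39 -6.49 -8.91] tcp [0.551  0.0296 0.0321] backz 0.0
(14, 0, -1, 6.5, 17) shift cm [ 5.9  -2.53  1.64] rot [ 0.39 -6.49 -8.91] tcp [0.565  0.0294 0.0321] backz 0.0
(14, 0, -1, 5.5, 14.2) shift cm [ 5.93 -2.53  1.37] rot [ 0.33 -5.5  -8.91] tcp [0.5653 0.0294 0.0294] backz -0.2
```

Request:
carry_out([
  [-0.02,0,0.3,0.15,-1.1,0],
  [-0.05,0,0.6,0.3,-2.2,0],
  [-0.08,0,0.9,0.5,-3.3,0],
  [-0.1,-0.01,1.2,0.6,-4.4,0],
  [-0.14,-0.02,1.45,0.75,-5.5,0],
  [-0.17,-0.02,1.64,0.9,-6.44,0],
  [-0.17,-0.02,1.64,0.9,-6.44,0],
  [-0.17,-0.02,1.64,0.9,-6.44,0],
])

```text
clock: 5.2
eef_pos: [0.5028, 0.0539, 0.0317]
orientation: [[0.137, -0.984, 0.11], [-0.991, -0.136, 0.015], [0.0, -0.111, -0.994]]
force: [-1.1, 0.5, -1.5]
finger_gap: 0.0079
```

```bash
python3 - <<'E'
from h import *
st=monitor.read_state(); im=eyes.read_camera("side");cv2.imwrite("pics/s3.png",cv2.resize(im[150:250,140:360],None,fx=3.6,fy=3.6,interpolation=cv2.INTER_CUBIC))
print(st["eef_pos"],st["force"],st["wrist_torque"])
E
```

```text
[0.50282438 0.05394534 0.03173463] [-1.08584748  0.47394645 -1.50548627] [-0.00467815  0.46959294 -0.01770472]
```

View pics/s3.png

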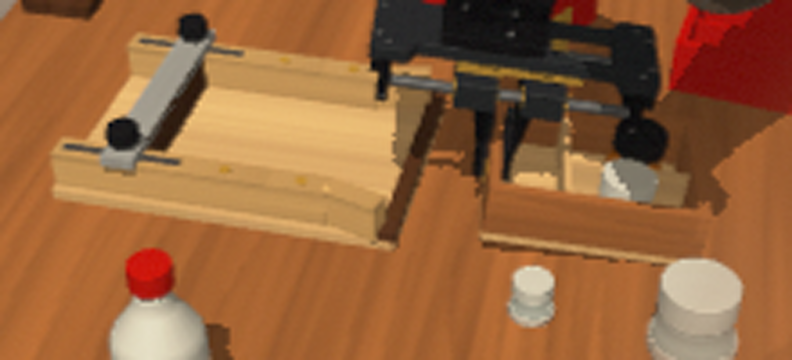

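Request:
carry_out([
  [0.4,-0.3,0,0,0,-0.9],
  [0.8,-0.6,0,0,0,-1.8],
  [1.2,-0.9,0,0,0,-2.7],
  [1.6,-1.2,0,0,0,-3.6],
  [2.0,-1.55,0,0,0,-4.6],
  [2.4,-1.85,0,0,0,-5.7],
  [2.8,-2.1,0,0,0,-6.8],
  [3.2,-2.35,0,0,0,-8],
  [3.5,-2.47,0,0,0,-8.9],
  [3.5,-2.47,0,0,0,-8.9],
])

```text
clock: 6.25
eef_pos: [0.5397, 0.0296, 0.0321]
orientation: [[-0.018, -0.993, 0.114], [-1.0, 0.018, -0.002], [-0.0, -0.114, -0.993]]
force: [-1.3, -0.6, -1.7]
finger_gap: 0.0078
```

```bash
python3 - <<'E'
from h import *
import pickle
st=monitor.read_state(); im=eyes.read_camera("top");cv2.imwrite("pics/t4.png",cv2.resize(im[95:255,200:300],None,fx=3.7,fy=3.7,interpolation=cv2.INTER_CUBIC))
print(st["eef_pos"],st["force"],st["wrist_torque"])
st=monitor.read_state();pickle.dump(st,open("st4.p","wb"));im=eyes.read_camera("wrist");cv2.imwrite("pics/w4.png",im)
E
```

```text
[0.53965175 0.02959232 0.032095  ] [-1.33989261 -0.61049516 -1.70304493] [-0.17181598  0.35274127  0.04334168]
```

View pics/t4.png

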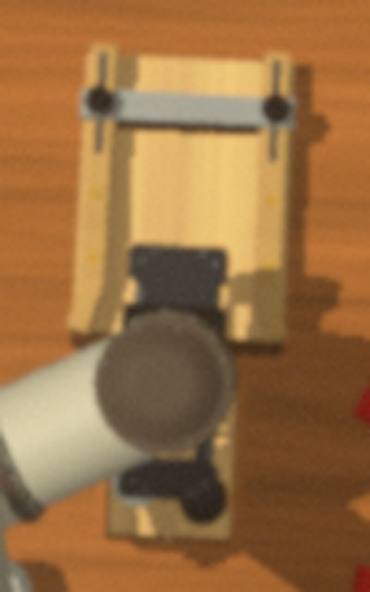

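View pics/w4.png

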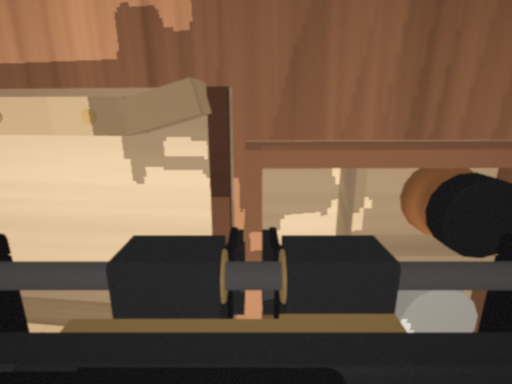

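```bash
python3 - <<'E'
from h import *
import pickle
st=pickle.load(open("st4.p","rb")); im=cv2.imread("pics/w4.png")
cv2.imwrite("pics/w4z.png",cv2.resize(im[60:240,0:300],None,fx=2.6,fy=2.6,interpolation=cv2.INTER_CUBIC))
E
```

```text
(no output)
```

View pics/w4z.png

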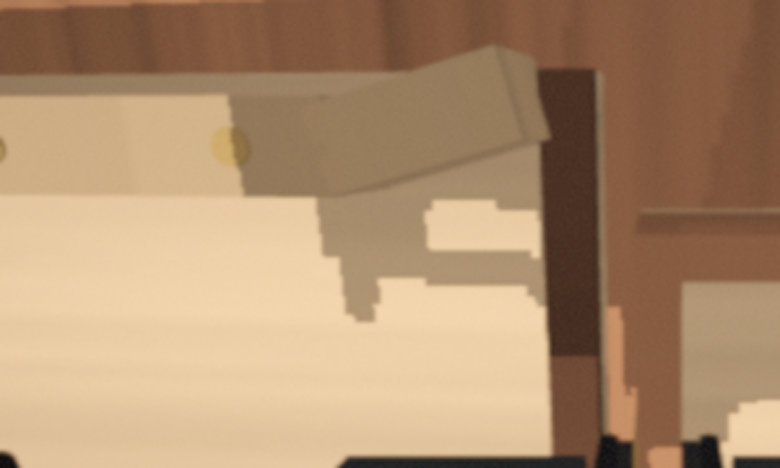

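```bash
python3 - <<'E'
from h import *
import pickle
st=pickle.load(open("st4.p","rb"))
f=lambda p:((p[0]+.5)/2.6-.5,(p[1]+.5)/2.6-.5+60)
for n,p,z in [("rimout",(645,233),.06),("rimin",(682,282),.06),("botout",(640,210),.017),("railin",(20,195),.036),("railin2",(300,196),.036),("lipf",(600,75),.014),("lipf2",(605,430),.014),("lipb",(552,400),.014)]: print(n,ray("wrist",f(p),z,st).round(4))
E
```

```text
rimout [ 0.5371 -0.0274  0.06  ]
rimin [ 0.531  -0.0191  0.06  ]
botout [ 0.5439 -0.0271  0.017 ]
railin [ 0.674 -0.033  0.036]
railin2 [ 0.611  -0.0322  0.036 ]
lipf [ 0.5522 -0.0553  0.014 ]
lipf2 [0.5542 0.0255 0.014 ]
lipb [0.5668 0.0182 0.014 ]
```

Request:
carry_out([
  [0.3,0,0,0,0,0],
  [0.6,-0.01,0,0,0,0],
  [0.9,-0.02,0,0,0,0],
  [1.2,-0.02,0,0,0,0],
  [1.5,-0.03,0,0,0,0],
  [1.8,-0.03,0,0,0,0],
  [2.1,-0.04,0,0,0,0],
  [2.3,-0.04,0,0,0,0],
  [2.5,-0.04,0,0,0,0],
  [2.5,-0.04,0,0,0,0],
])

```text
clock: 7.35
eef_pos: [0.5643, 0.0293, 0.032]
orientation: [[-0.018, -0.993, 0.114], [-1.0, 0.018, -0.002], [-0.0, -0.114, -0.993]]
force: [-0.5, -0.4, -3.2]
finger_gap: 0.0079
```

Request:
carry_out([
  [0,0,-0.1,0,0.4,0],
  [0,0,-0.2,0,0.7,0],
  [0.02,0,-0.27,0,1,0],
  [0.02,0,-0.27,0,1,0],
])

```text
clock: 7.75
eef_pos: [0.5646, 0.0294, 0.0305]
orientation: [[-0.018, -0.995, 0.097], [-1.0, 0.017, -0.002], [-0.0, -0.097, -0.995]]
force: [-3.5, 0.0, 4.9]
finger_gap: 0.0076
```

```bash
python3 - <<'E'
from h import *
st=monitor.read_state(); im=eyes.read_camera("side");cv2.imwrite("pics/s5.png",cv2.resize(im[150:250,140:360],None,fx=3.6,fy=3.6,interpolation=cv2.INTER_CUBIC))
print(st["eef_pos"],st["force"],st["wrist_torque"])
E
```

```text
[0.5645529  0.02939839 0.03050013] [-3.52077038  0.02437709  4.90557128] [0.12830977 0.879492   0.01469509]
```

View pics/s5.png

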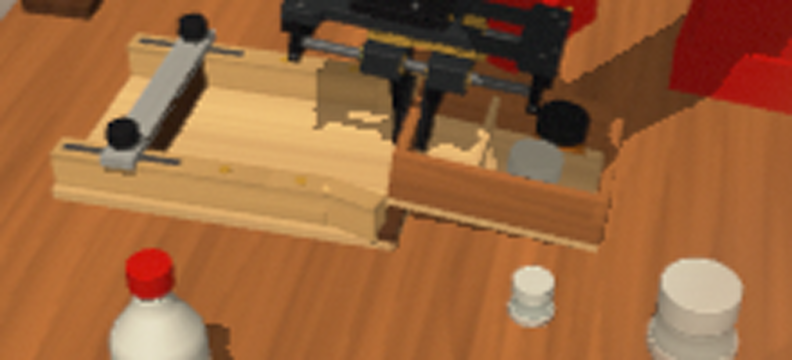

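Request:
carry_out([
  [0,0,0,0,0,0],
  [0,0,0,0,0,0],
  [0,0,0,0,0,0],
  [0,0,0,0,0,0],
])

```text
clock: 8.2
eef_pos: [0.5646, 0.0294, 0.0305]
orientation: [[-0.017, -0.995, 0.097], [-1.0, 0.017, -0.001], [-0.0, -0.097, -0.995]]
force: [-3.7, 0.2, 5.2]
finger_gap: 0.0072
```

```bash
python3 - <<'E'
from plan import *
import numpy as np
s=(13.5,0,-1,5.5,14.2)
W=[(14,0,-1,5.7,15.2)]
for f in (20,30,40,50,60):
    p=np.degrees(np.arcsin(14.7/(150-f))); W.append((f,0,-1,round(p,2),round(150*np.sin(np.radians(p)),1)))
W+=[(67.5,0,-1,7,20.5+2.5),(75,0,-1,4.5,20.5),(82.5,0,-1,2,17.5),(90,0,-1,0,15.0),(100,0,-1,-3,10),(120,0,-1,-3.0,8.7),(138,0,-1,-2.6,8.5)]
show(s,W)
E
```

```text
(14, 0, -1, 5.7, 15.2) shift cm [ 0.04 -0.    0.1 ] rot [-0.  -0.2  0. ] tcp [0.5652 0.0294 0.0304] backz 0.3
(20, 0, -1, np.float64(6.49), np.float64(17.0)) shift cm [ 0.62 -0.01  0.27] rot [-0.02 -0.99  0.  ] tcp [0.571  0.0293 0.0321] backz 0.0
(30, 0, -1, np.float64(7.04), np.float64(18.4)) shift cm [ 1.61 -0.03  0.4 ] rot [-0.03 -1.54  0.  ] tcp [0.5809 0.0291 0.0335] backz 0.0
(40, 0, -1, np.float64(7.68), np.float64(20.0)) shift cm [ 2.59 -0.05  0.56] rot [-0.04 -2.18  0.  ] tcp [0.5907 0.0289 0.035 ] backz -0.0
(50, 0, -1, np.float64(8.45), np.float64(22.0)) shift cm [ 3.57 -0.06  0.75] rot [-0.05 -2.95  0.  ] tcp [0.6005 0.0287 0.0369] backz -0.0
(60, 0, -1, np.float64(9.4), np.float64(24.5)) shift cm [ 4.55 -0.08  0.99] rot [-0.07 -3.9   0.  ] tcp [0.6103 0.0286 0.0393] backz 0.0
(67.5, 0, -1, 7, 23.0) shift cm [ 5.36 -0.09  0.87] rot [-0.03 -1.5   0.  ] tcp [0.6184 0.0284 0.0381] backz 4.7
(75, 0, -1, 4.5, 20.5) shift cm [ 6.18 -0.11  0.64] rot [0.02 1.   0.  ] tcp [0.6266 0.0283 0.0358] backz 8.7
(82.5, 0, -1, 2, 17.5) shift cm [ 6.99 -0.12  0.36] rot [0.06 3.5  0.  ] tcp [0.6347 0.0281 0.0331] backz 12.3
(90, 0, -1, 0, 15.0) shift cm [ 7.8  -0.14  0.13] rot [0.1 5.5 0. ] tcp [0.6428 0.028  0.0307] backz 15.0
(100, 0, -1, -3, 10) shift cm [ 8.88 -0.16 -0.36] rot [ 0.15  8.5  -0.  ] tcp [0.6536 0.0278 0.0259] backz 17.9
(120, 0, -1, -3.0, 8.7) shift cm [10.88 -0.19 -0.49] rot [ 0.15  8.5  -0.  ] tcp [0.6736 0.0275 0.0246] backz 16.6
(138, 0, -1, -2.6, 8.5) shift cm [12.67 -0.22 -0.51] rot [ 0.14  8.1  -0.  ] tcp [0.6915 0.0271 0.0244] backz 15.3
```

Request:
carry_out([
  [0.04,0,0.1,0,-0.2,0],
  [0.3,0,0.19,0,-0.6,0],
  [0.62,-0.01,0.27,0,-1,0],
  [0.95,-0.02,0.31,0,-1.2,0],
  [1.3,-0.02,0.36,0,-1.4,0],
  [1.6,-0.03,0.4,0,-1.55,0],
  [1.95,-0.04,0.45,0,-1.75,0],
  [2.3,-0.04,0.51,0,-2,0],
  [2.6,-0.05,0.56,0,-2.2,0],
  [2.6,-0.05,0.56,0,-2.2,0],
])

```text
clock: 9.2
eef_pos: [0.5909, 0.0288, 0.0351]
orientation: [[-0.018, -0.991, 0.136], [-1.0, 0.018, -0.002], [-0.001, -0.136, -0.991]]
force: [-0.6, -0.1, -2.1]
finger_gap: 0.0077
```

```bash
python3 - <<'E'
from h import *
st=monitor.read_state(); im=eyes.read_camera("side");cv2.imwrite("pics/s6.png",cv2.resize(im[150:250,140:360],None,fx=3.6,fy=3.6,interpolation=cv2.INTER_CUBIC))
im=eyes.read_camera("wrist");cv2.imwrite("pics/w6.png",im)
print(st["eef_pos"],st["force"],st["wrist_torque"])
E
```

```text
[0.59087051 0.02884966 0.03508563] [-0.56350287 -0.14575151 -2.13302604] [-0.01428832  0.597418   -0.01457506]
```

View pics/s6.png

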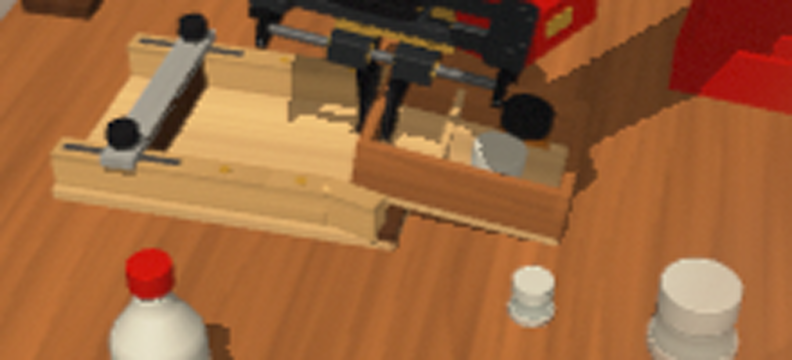

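View pics/w6.png

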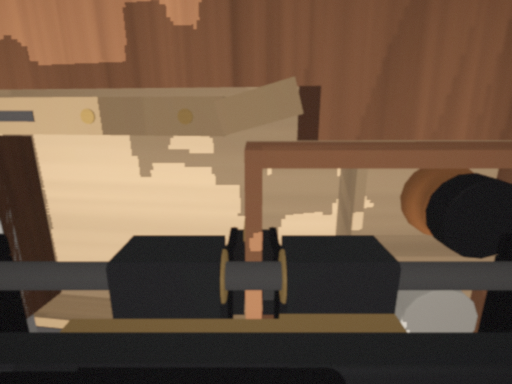

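Request:
carry_out([
  [0.33,0,0.07,0,-0.25,0],
  [0.66,-0.01,0.13,0,-0.5,0],
  [0.98,-0.01,0.19,0,-0.77,0],
  [1.3,-0.02,0.27,0,-1.1,0],
  [1.63,-0.02,0.35,0,-1.4,0],
  [1.96,-0.03,0.43,0,-1.72,0],
  [2.37,-0.03,0.37,0,-0.5,0],
  [2.77,-0.04,0.31,0,0.7,0],
  [3.18,-0.05,0.2,0,1.9,0],
  [3.59,-0.06,0.08,0.05,3.18,0],
])

```text
clock: 10.3
eef_pos: [0.6266, 0.0283, 0.0357]
orientation: [[-0.018, -0.997, 0.079], [-1.0, 0.018, -0.001], [-0.001, -0.079, -0.997]]
force: [-1.8, -0.2, -3.0]
finger_gap: 0.0077
```

Request:
carry_out([
  [0.4,-0.01,-0.14,0,1.25,0],
  [0.81,-0.01,-0.28,0,2.5,0],
  [1.2,-0.02,-0.4,0,3.5,0],
  [1.62,-0.03,-0.51,0.1,4.5,0],
  [1.62,-0.03,-0.51,0.1,4.5,0],
])

```text
clock: 10.8
eef_pos: [0.6444, 0.028, 0.0306]
orientation: [[-0.018, -1.0, 0.004], [-1.0, 0.018, 0.001], [-0.001, -0.004, -1.0]]
force: [1.1, -0.5, -3.2]
finger_gap: 0.0078
```

```bash
python3 - <<'E'
from h import *
st=monitor.read_state(); im=eyes.read_camera("side");cv2.imwrite("pics/s7.png",cv2.resize(im[150:250,140:360],None,fx=3.6,fy=3.6,interpolation=cv2.INTER_CUBIC))
print(st["eef_pos"],st["force"],st["wrist_torque"])
E
```

```text
[0.64439981 0.02803955 0.03056489] [ 1.11283825 -0.48130008 -3.17657272] [-0.04037071 -0.56966844 -0.03061067]
```

View pics/s7.png

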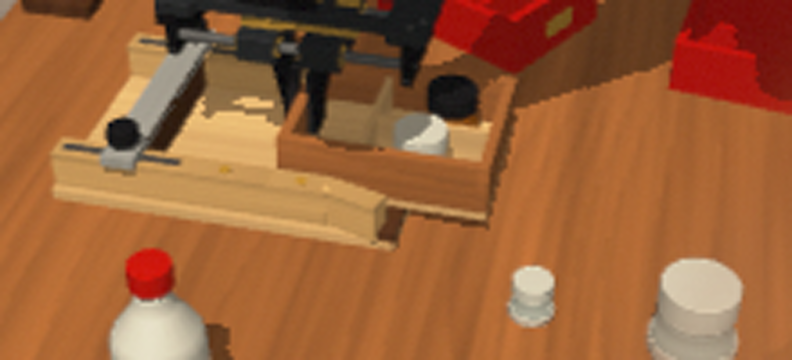

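Request:
carry_out([
  [0.36,-0.01,-0.16,0,1,0],
  [0.72,-0.02,-0.33,0,2,0],
  [1.08,-0.02,-0.49,0,3,0],
  [1.5,-0.03,-0.52,0,3,0],
  [2.0,-0.04,-0.55,0,3,0],
  [2.5,-0.05,-0.58,0,3,0],
  [3.08,-0.06,-0.62,0,3,0],
  [3.5,-0.06,-0.62,0,2.9,0],
  [4.0,-0.07,-0.63,0,2.8,0],
  [4.0,-0.07,-0.63,0,2.8,0],
])

```text
clock: 11.85
eef_pos: [0.6832, 0.0271, 0.0244]
orientation: [[-0.018, -0.999, -0.047], [-1.0, 0.018, 0.001], [0.0, 0.047, -0.999]]
force: [0.5, 0.1, -2.3]
finger_gap: 0.0075
```

```bash
python3 - <<'E'
from h import *
st=monitor.read_state(); im=eyes.read_camera("side");cv2.imwrite("pics/s8.png",cv2.resize(im[150:250,140:360],None,fx=3.6,fy=3.6,interpolation=cv2.INTER_CUBIC))
im=eyes.read_camera("wrist");cv2.imwrite("pics/w8.png",im)
print(st["eef_pos"],st["force"],st["wrist_torque"])
E
```

```text
[0.68321644 0.02713013 0.02439987] [ 0.49277465  0.08707617 -2.29108682] [-0.02684268 -0.21335235 -0.00166107]
```

View pics/s8.png

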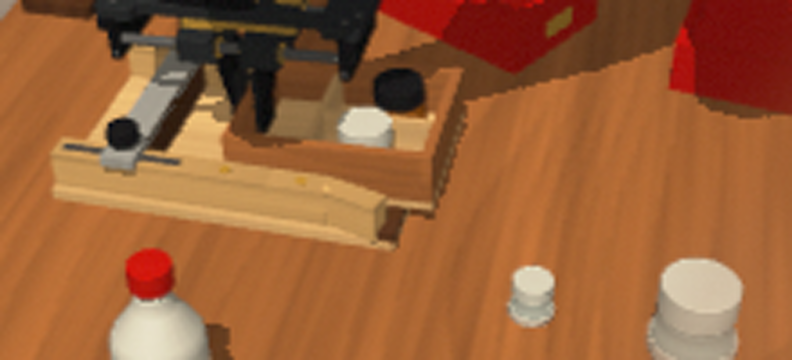

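View pics/w8.png

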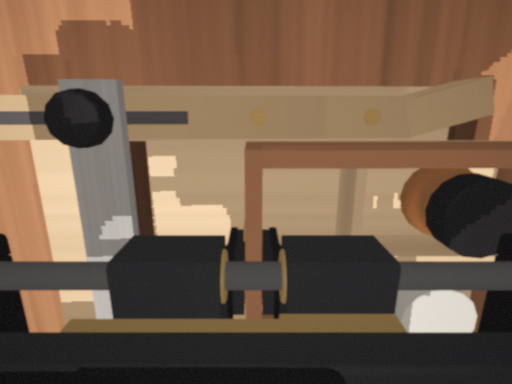

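Request:
carry_out([
  [0,0,0,0,0,0],
  [0,0,0,0,0,0],
  [0,0,0,0,0,0],
  [0,0,0,0,0,0],
], gripper=28)

```text
clock: 12.35
eef_pos: [0.6822, 0.0272, 0.0247]
orientation: [[-0.018, -0.999, -0.048], [-1.0, 0.018, 0.001], [0.0, 0.048, -0.999]]
force: [0.3, 0.8, 0.1]
finger_gap: 0.023
```

Request:
carry_out([
  [0,0,1,0,0,0],
  [0,0,2.5,0,0,0],
  [0,0,4,0,0,0],
  [0,0,5.5,0,-1.3,0],
  [0,0,6.5,0,-2.7,0],
  [0,0,6.5,0,-2.7,0],
])

```text
clock: 12.95
eef_pos: [0.6825, 0.0273, 0.0923]
orientation: [[-0.017, -1.0, 0.004], [-1.0, 0.017, 0.002], [-0.002, -0.003, -1.0]]
force: [-0.8, -1.0, -0.3]
finger_gap: 0.0245
```

Request:
carry_out([
  [-0.8,0.01,0,0,0,0],
  [-1.6,0.02,0,0,0,0],
  [-2.4,0.04,0,0,0,0],
  [-2.4,0.04,0,0,0,0],
  [-2.4,0.04,0,0,0,0],
  [-2.4,0.04,0,0,0,0],
], gripper=0)

```text
clock: 13.55
eef_pos: [0.6583, 0.0275, 0.0891]
orientation: [[-0.018, -1.0, -0.001], [-1.0, 0.018, 0.001], [-0.001, 0.001, -1.0]]
force: [-0.1, -0.2, -0.1]
finger_gap: 0.0006
```

```bash
python3 - <<'E'
from h import *
import pickle
st=monitor.read_state(); im=eyes.read_camera("side");cv2.imwrite("pics/s9.png",cv2.resize(im[130:250,140:360],None,fx=3.6,fy=3.6,interpolation=cv2.INTER_CUBIC))
st=monitor.read_state();im=eyes.read_camera("wrist");cv2.imwrite("pics/w9.png",im);pickle.dump(st,open("st9.p","wb"))
print(st["eef_pos"],st["force"],st["wrist_torque"],st["finger_gap"],st["orientation"].round(3))
E
```

```text
[0.65836031 0.02753851 0.08910834] [0.36668892 0.02269525 0.50869091] [ 0.04691571 -0.10737963  0.00148608] 0.0007526675213775872 [[-0.018 -1.    -0.001]
 [-1.     0.018  0.001]
 [-0.001  0.001 -1.   ]]
```

View pics/s9.png

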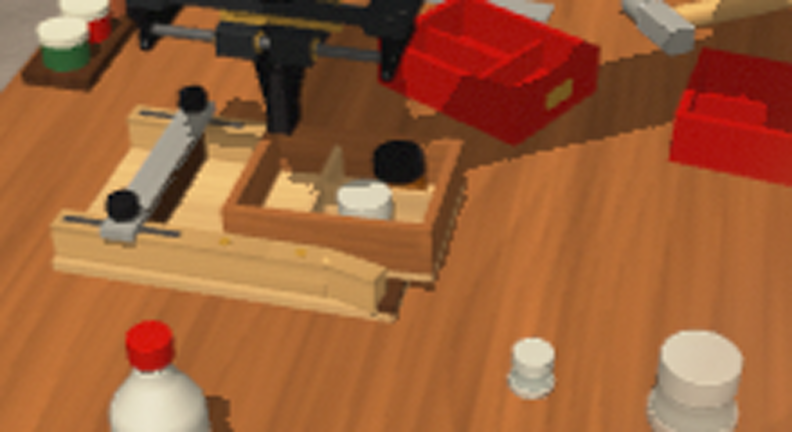

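View pics/w9.png

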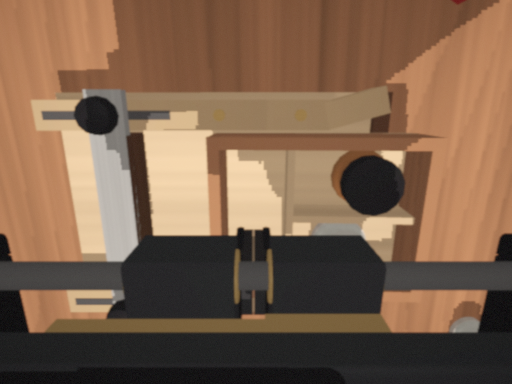

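```bash
python3 - <<'E'
from h import *
import pickle
st=pickle.load(open("st9.p","rb"))
for n,p,z in [("wallout",(209,200),.052),("wallin",(228,200),.052),("div",(287,200),.043),("stop",(137,200),.044),("rimR",(250,137),.052),("rimRback",(420,137),.054),("railR",(260,130),.036),("bayfloor stop",(147,200),.008)]: print(n,ray("wrist",p,z,st).round(4))
im=cv2.imread("pics/w9.png");cv2.imwrite("pics/w9z.png",cv2.resize(im[80:240,40:300],None,fx=3,fy=3,interpolation=cv2.INTER_CUBIC))
E
```

```text
wallout [0.6871 0.0118 0.052 ]
wallin [0.6744 0.0121 0.052 ]
div [0.6339 0.0155 0.043 ]
stop [0.7385 0.0132 0.044 ]
rimR [ 0.6588 -0.0293  0.052 ]
rimRback [ 0.5521 -0.0274  0.054 ]
railR [ 0.652  -0.0325  0.036 ]
bayfloor stop [0.7446 0.0237 0.008 ]
```

View pics/w9z.png

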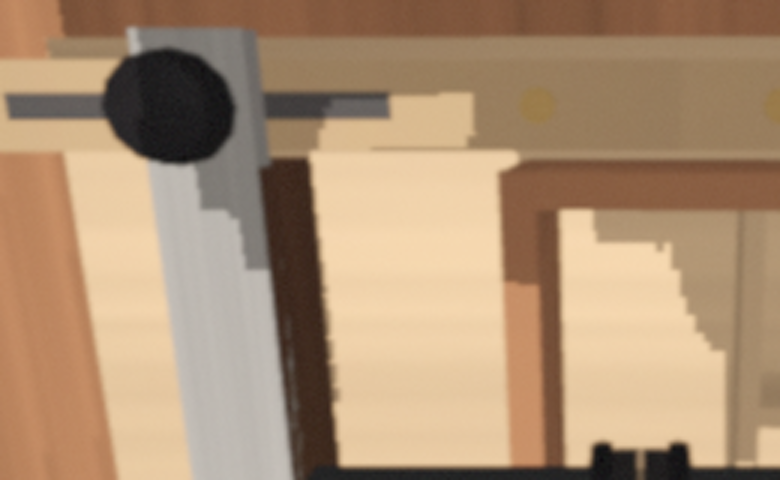

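Request:
carry_out([
  [-0.15,0,-1.5,0,0,0],
  [-0.15,0,-3,0,0,0],
  [-0.15,0,-4,0,0,0],
  [-0.15,0,-5,0,0,0],
  [-0.15,0,-5.8,0,0,0],
  [-0.15,0,-6.4,0,0,0],
  [-0.15,0,-6.4,0,0,0],
  [-0.15,0,-6.4,0,0,0],
])

```text
clock: 14.45
eef_pos: [0.6569, 0.0275, 0.0254]
orientation: [[-0.018, -1.0, -0.001], [-1.0, 0.018, 0.001], [-0.001, 0.001, -1.0]]
force: [-0.2, 1.1, 0.5]
finger_gap: 0.0007
```

Request:
carry_out([
  [0.2,0,0,0,0,0],
  [0.4,0,0,0,0,0],
  [0.5,-0.01,0,0,0,0],
  [0.6,-0.01,0,0,0,0],
  [0.7,-0.01,0,0,0,0],
])

```text
clock: 14.95
eef_pos: [0.6637, 0.0274, 0.0254]
orientation: [[-0.018, -1.0, -0.001], [-1.0, 0.018, 0.001], [-0.001, 0.001, -1.0]]
force: [0.1, -0.1, -0.4]
finger_gap: 0.0007
```

Request:
carry_out([
  [0.2,0,0,0,0,0],
  [0.4,-0.01,0,0,0,0],
  [0.6,-0.01,0,0,0,0],
  [0.8,-0.01,0,0,0,0],
  [1.0,-0.02,0,0,0,0],
  [1.2,-0.02,0,0,0,0],
  [1.4,-0.03,0,0,0,0],
  [1.6,-0.03,0,0,0,0],
  [1.8,-0.03,0,0,0,0],
  [2.0,-0.04,0,0,0,0],
])

```text
clock: 15.95
eef_pos: [0.6836, 0.027, 0.0251]
orientation: [[-0.018, -1.0, -0.002], [-1.0, 0.018, 0.001], [-0.001, 0.002, -1.0]]
force: [-4.2, 0.0, 2.2]
finger_gap: 0.0001
```

```bash
python3 - <<'E'
from h import *
import pickle
st=monitor.read_state();im=eyes.read_camera("wrist");cv2.imwrite("pics/w10.png",im);pickle.dump(st,open("st10.p","wb"))
print(st["eef_pos"],st["force"],st["wrist_torque"])
E
```

```text
[0.68363484 0.02698532 0.02509397] [-4.16208605  0.00725146  2.21406689] [ 0.11991736  1.0622848  -0.04340987]
```

View pics/w10.png

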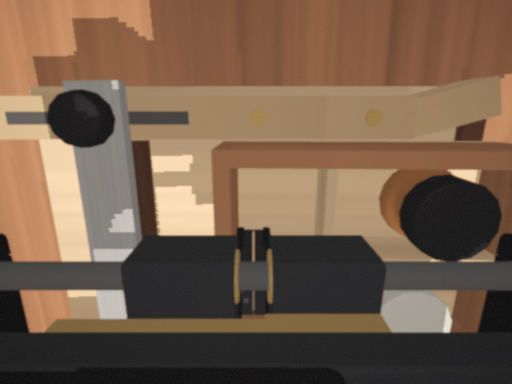

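```bash
python3 - <<'E'
from h import *
import pickle
st=pickle.load(open("st10.p","rb"))
for n,p,z in [("wallout",(213,200),.052),("wallin",(231,200),.052),("wallin",(238,200),.02),("stop",(136,200),.044),("lipfront R",(483,135),.014),("rail",(250,139),.036),("rim",(250,143),.052),("rimb",(480,143),.054)]: print(n,ray("wrist",p,z,st).round(4))
E
```

```text
wallout [ 0.7008 -0.0074  0.052 ]
wallin [ 0.6926 -0.0073  0.052 ]
wallin [0.6912 0.0022 0.02  ]
stop [ 0.7389 -0.0058  0.044 ]
lipfront R [ 0.5556 -0.0307  0.014 ]
rail [ 0.6836 -0.033   0.036 ]
rim [ 0.6834 -0.0327  0.052 ]
rimb [ 0.5856 -0.0311  0.054 ]
```

Request:
carry_out([
  [0.2,0,0,0,0,0],
  [0.4,-0.01,0,0,0,0],
  [0.6,-0.01,0,0,0,0],
  [0.8,-0.01,0,0,0,0],
  [1.0,-0.02,0,0,0,0],
  [1.2,-0.02,0,0,0,0],
  [1.4,-0.02,0,0,0,0],
])

```text
clock: 16.7
eef_pos: [0.6978, 0.0268, 0.0251]
orientation: [[-0.018, -1.0, -0.001], [-1.0, 0.018, 0.001], [-0.001, 0.001, -1.0]]
force: [-3.7, -0.6, 0.7]
finger_gap: 0.0004
```

Request:
carry_out([
  [0.15,0,0,0,0,0],
  [0.3,-0.01,0,0,0,0],
  [0.45,-0.01,0,0,0,0],
  [0.6,-0.01,0,0,0,0],
])

```text
clock: 17.1
eef_pos: [0.7036, 0.0267, 0.0252]
orientation: [[-0.018, -1.0, -0.002], [-1.0, 0.018, 0.001], [-0.001, 0.002, -1.0]]
force: [-3.6, 0.1, 0.5]
finger_gap: 0.0006
```

```bash
python3 - <<'E'
from h import *
import pickle
im=eyes.read_camera("side");cv2.imwrite("pics/s11.png",cv2.resize(im[130:250,140:360],None,fx=3.6,fy=3.6,interpolation=cv2.INTER_CUBIC))
st=monitor.read_state();im=eyes.read_camera("wrist");cv2.imwrite("pics/w11.png",cv2.resize(im[60:240],None,fx=1.55,fy=1.55,interpolation=cv2.INTER_CUBIC));pickle.dump(st,open("st11.p","wb"))
print(st["eef_pos"],st["force"],st["wrist_torque"])
E
```

```text
[0.70387829 0.02669704 0.02519691] [-2.31437537 -0.1029757  -0.12911895] [ 0.06108768  0.77353429 -0.03235697]
```

View pics/s11.png

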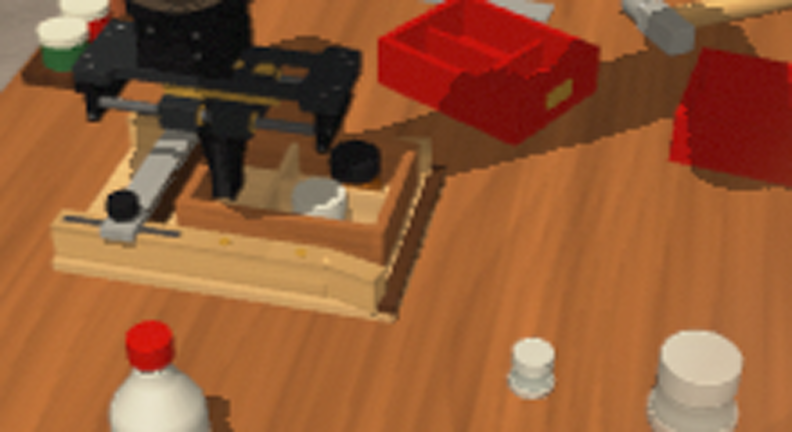

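View pics/w11.png

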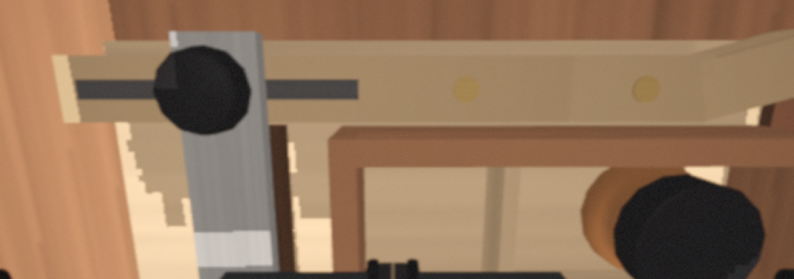

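Request:
carry_out([
  [0.1,0,0,0,0,0],
  [0.2,0,0,0,0,0],
  [0.3,-0.01,0,0,0,0],
  [0.4,-0.01,0,0,0,0],
  [0.5,-0.01,0,0,0,0],
  [0.6,-0.01,0,0,0,0],
])

```text
clock: 17.8
eef_pos: [0.7097, 0.0266, 0.0252]
orientation: [[-0.018, -1.0, -0.001], [-1.0, 0.018, 0.001], [-0.001, 0.001, -1.0]]
force: [-3.3, -0.1, 0.0]
finger_gap: 0.0004
```

Request:
carry_out([
  [0.1,0,0,0,0,0],
  [0.2,0,0,0,0,0],
  [0.3,-0.01,0,0,0,0],
  [0.4,-0.01,0,0,0,0],
])

```text
clock: 18.2
eef_pos: [0.7137, 0.0265, 0.0252]
orientation: [[-0.018, -1.0, -0.001], [-1.0, 0.018, 0.001], [-0.001, 0.001, -1.0]]
force: [-3.8, -0.1, -0.1]
finger_gap: 0.0006
```

Request:
carry_out([
  [0.05,0,0,0,0,0],
  [0.1,0,0,0,0,0],
  [0.15,0,0,0,0,0],
  [0.2,0,0,0,0,0],
])

```text
clock: 18.6
eef_pos: [0.7156, 0.0265, 0.0252]
orientation: [[-0.018, -1.0, -0.001], [-1.0, 0.018, 0.001], [-0.001, 0.001, -1.0]]
force: [-2.2, -0.3, -0.5]
finger_gap: 0.0009
```

```bash
python3 - <<'E'
from h import *
import pickle
im=eyes.read_camera("side");cv2.imwrite("pics/s12.png",cv2.resize(im[130:250,140:360],None,fx=3.6,fy=3.6,interpolation=cv2.INTER_CUBIC))
st=monitor.read_state();im=eyes.read_camera("wrist");cv2.imwrite("pics/w12.png",cv2.resize(im[60:240],None,fx=1.55,fy=1.55,interpolation=cv2.INTER_CUBIC));pickle.dump(st,open("st11.p","wb"))
print(st["eef_pos"],st["force"],st["wrist_torque"])
E
```

```text
[0.71568252 0.02650838 0.02522947] [-2.44262976  0.04070979 -0.29196241] [ 0.130919    0.82776547 -0.03108682]
```

View pics/w12.png

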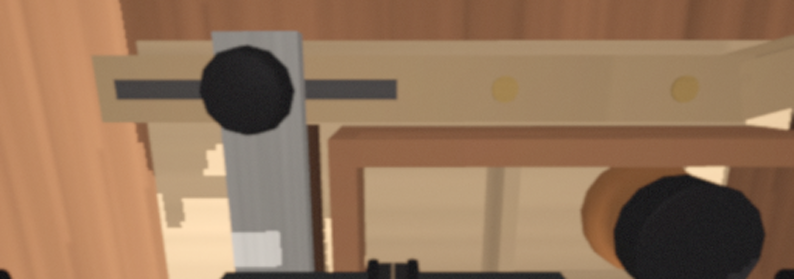

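View pics/s12.png

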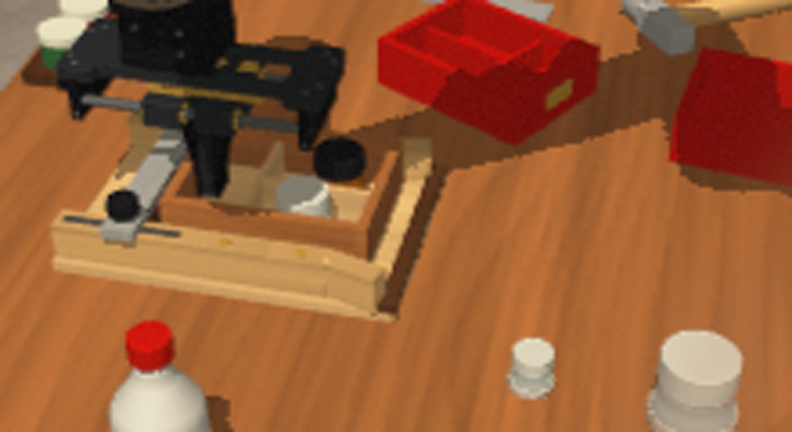

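Request:
carry_out([
  [0.05,0,0,0,0,0],
  [0.1,0,0,0,0,0],
  [0.15,0,0,0,0,0],
  [0.2,0,0,0,0,0],
  [0.25,0,0,0,0,0],
  [0.3,0,0,0,0,0],
])

```text
clock: 19.3
eef_pos: [0.7186, 0.0265, 0.0252]
orientation: [[-0.018, -1.0, -0.001], [-1.0, 0.018, 0.001], [-0.001, 0.001, -1.0]]
force: [-3.2, -0.2, -0.3]
finger_gap: 0.0007
```

Request:
carry_out([
  [0.03,0,0,0,0,0],
  [0.06,0,0,0,0,0],
  [0.09,0,0,0,0,0],
])

```text
clock: 19.6
eef_pos: [0.7195, 0.0265, 0.0252]
orientation: [[-0.018, -1.0, -0.001], [-1.0, 0.018, 0.001], [-0.001, 0.001, -1.0]]
force: [-3.3, 0.2, -0.6]
finger_gap: 0.0002
```

Request:
carry_out([
  [0.03,0,0,0,0,0],
  [0.06,0,0,0,0,0],
  [0.09,0,0,0,0,0],
])

```text
clock: 19.9
eef_pos: [0.7204, 0.0266, 0.0253]
orientation: [[-0.018, -1.0, -0.001], [-1.0, 0.018, 0.001], [-0.001, 0.001, -1.0]]
force: [-3.5, -0.9, -0.3]
finger_gap: 0.0002
```

Request:
carry_out([
  [0.03,0,0,0,0,0],
  [0.06,0,0,0,0,0],
])

```text
clock: 20.1
eef_pos: [0.721, 0.0265, 0.0252]
orientation: [[-0.018, -1.0, -0.001], [-1.0, 0.018, 0.001], [-0.001, 0.001, -1.0]]
force: [-4.3, 0.4, -0.5]
finger_gap: 0.0005
```

Request:
carry_out([
  [0.03,0,0,0,0,0],
  [0.06,0,0,0,0,0],
])

```text
clock: 20.3
eef_pos: [0.7216, 0.0265, 0.0252]
orientation: [[-0.018, -1.0, -0.001], [-1.0, 0.018, 0.001], [-0.001, 0.001, -1.0]]
force: [-3.4, 0.5, -0.2]
finger_gap: 0.0004
```

Request:
carry_out([
  [0.03,0,0,0,0,0],
  [0.06,0,0,0,0,0],
])

```text
clock: 20.5
eef_pos: [0.7222, 0.0265, 0.0252]
orientation: [[-0.018, -1.0, -0.001], [-1.0, 0.018, 0.001], [-0.001, 0.001, -1.0]]
force: [-3.0, -0.1, 0.1]
finger_gap: 0.0003
```

Request:
carry_out([
  [0.03,0,0,0,0,0],
  [0.06,0,0,0,0,0],
])

```text
clock: 20.7
eef_pos: [0.7228, 0.0265, 0.0252]
orientation: [[-0.018, -1.0, -0.001], [-1.0, 0.018, 0.001], [-0.001, 0.001, -1.0]]
force: [-3.2, -0.6, 0.3]
finger_gap: 0.0004
```

```bash
python3 - <<'E'
from h import *
im=eyes.read_camera("wrist");cv2.imwrite("pics/w13.png",cv2.resize(im[100:240,100:300],None,fx=4,fy=4,interpolation=cv2.INTER_CUBIC))
E
```

```text
(no output)
```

View pics/w13.png

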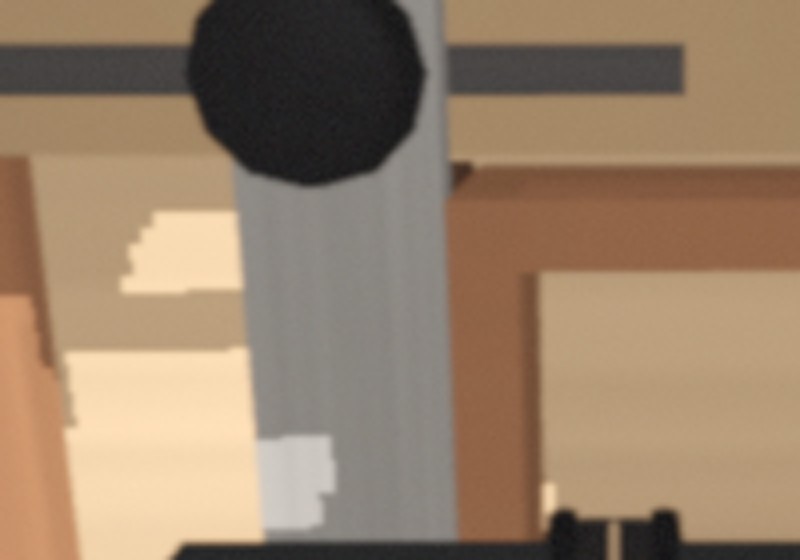

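Request:
carry_out([
  [0.03,0,0,0,0,0],
  [0.06,0,0,0,0,0],
])

```text
clock: 20.95
eef_pos: [0.7234, 0.0265, 0.0253]
orientation: [[-0.018, -1.0, -0.001], [-1.0, 0.018, 0.001], [-0.001, 0.001, -1.0]]
force: [-2.5, 0.1, -0.4]
finger_gap: 0.0003
```

Request:
carry_out([
  [0.03,0,0,0,0,0],
  [0.05,0,0,0,0,0],
])

```text
clock: 21.15
eef_pos: [0.7239, 0.0265, 0.0252]
orientation: [[-0.018, -1.0, -0.001], [-1.0, 0.018, 0.001], [-0.001, 0.001, -1.0]]
force: [-2.5, 0.4, -1.1]
finger_gap: 0.0004
```

Request:
carry_out([
  [0.03,0,0,0,0,0],
  [0.05,0,0,0,0,0],
])

```text
clock: 21.35
eef_pos: [0.724, 0.0265, 0.0252]
orientation: [[-0.018, -1.0, -0.002], [-1.0, 0.018, 0.001], [-0.001, 0.002, -1.0]]
force: [-3.7, 0.0, 0.7]
finger_gap: 0.0004
```

Request:
carry_out([
  [0.03,0,0,0,0,0],
  [0.05,0,0,0,0,0],
])

```text
clock: 21.55
eef_pos: [0.7241, 0.0265, 0.0252]
orientation: [[-0.018, -1.0, -0.003], [-1.0, 0.018, 0.001], [-0.0, 0.003, -1.0]]
force: [-6.0, 0.3, 0.7]
finger_gap: 0.0003
```

Request:
carry_out([
  [0,0,0,0,0,0],
  [0,0,0,0,0,0],
])

```text
clock: 21.75
eef_pos: [0.724, 0.0265, 0.0252]
orientation: [[-0.018, -1.0, -0.003], [-1.0, 0.018, 0.001], [-0.001, 0.003, -1.0]]
force: [-5.9, -0.0, 1.9]
finger_gap: 0.0005
```

Request:
carry_out([
  [0.03,0,0,0,0,0],
  [0.03,0,0,0,0,0],
])

```text
clock: 21.95
eef_pos: [0.7241, 0.0265, 0.0252]
orientation: [[-0.018, -1.0, -0.004], [-1.0, 0.018, 0.001], [-0.0, 0.004, -1.0]]
force: [-6.0, 0.7, 2.1]
finger_gap: 0.0005
```

Request:
carry_out([
  [0.03,0,0,0,0,0],
  [0.03,0,0,0,0,0],
])

```text
clock: 22.15
eef_pos: [0.7241, 0.0265, 0.0252]
orientation: [[-0.018, -1.0, -0.004], [-1.0, 0.018, 0.0], [-0.0, 0.004, -1.0]]
force: [-7.6, 0.7, 1.7]
finger_gap: 0.0004
```

Request:
carry_out([
  [0.03,0,0,0,0,0],
  [0.03,0,0,0,0,0],
])

```text
clock: 22.35
eef_pos: [0.7241, 0.0265, 0.0252]
orientation: [[-0.018, -1.0, -0.005], [-1.0, 0.018, 0.0], [-0.0, 0.005, -1.0]]
force: [-7.3, 0.8, 2.3]
finger_gap: 0.0003
```

Request:
carry_out([
  [0.04,0,0,0,0,0],
  [0.04,0,0,0,0,0],
  [0.04,0,0,0,0,0],
])

```text
clock: 22.65
eef_pos: [0.7241, 0.0264, 0.0252]
orientation: [[-0.018, -1.0, -0.006], [-1.0, 0.018, 0.0], [-0.0, 0.006, -1.0]]
force: [-7.2, 1.1, 3.1]
finger_gap: 0.0004
```

Request:
carry_out([
  [0,0,0,0,0,0],
  [0,0,0,0,0,0],
])

```text
clock: 22.85
eef_pos: [0.7241, 0.0265, 0.0252]
orientation: [[-0.018, -1.0, -0.006], [-1.0, 0.018, 0.0], [-0.0, 0.006, -1.0]]
force: [-7.5, 1.3, 2.5]
finger_gap: 0.0002
```

```bash
python3 - <<'E'
from h import *
im=eyes.read_camera("wrist");cv2.imwrite("pics/w14.png",cv2.resize(im[60:240],None,fx=1.55,fy=1.55,interpolation=cv2.INTER_CUBIC))
im=eyes.read_camera("side");cv2.imwrite("pics/s14.png",cv2.resize(im[130:250,140:360],None,fx=3.6,fy=3.6,interpolation=cv2.INTER_CUBIC))
E
```

```text
(no output)
```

View pics/s14.png

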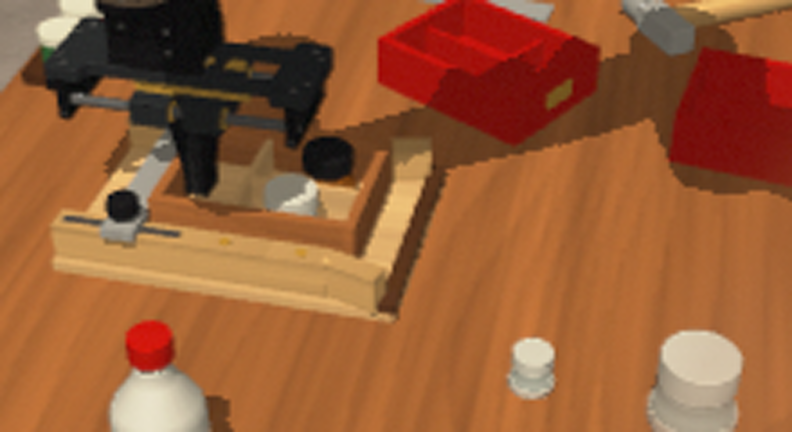

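Request:
carry_out([
  [0.05,0,0,0,0,0],
  [0.05,0,0,0,0,0],
  [0.05,0,0,0,0,0],
])

```text
clock: 23.25
eef_pos: [0.7241, 0.0265, 0.0252]
orientation: [[-0.018, -1.0, -0.007], [-1.0, 0.018, 0.0], [-0.0, 0.007, -1.0]]
force: [-9.0, 0.9, 3.8]
finger_gap: 0.0003
```

Request:
carry_out([
  [-0.1,0,0,0,0,0],
  [-0.3,0,0,0,0,0],
  [-0.5,0,0,0,0,0],
  [-0.7,0,0,0,0,0],
  [-0.7,0,0,0,0,0],
])

```text
clock: 23.75
eef_pos: [0.7205, 0.0267, 0.0258]
orientation: [[-0.018, -1.0, 0.001], [-1.0, 0.018, 0.001], [-0.001, -0.001, -1.0]]
force: [0.9, 0.2, 0.3]
finger_gap: 0.0006
```

Free of the tray. I'll go straight up and then away.

Request:
carry_out([
  [0,0,1.5,0,0,0],
  [0,0,3,0,0,0],
  [0,0,5,0,0,0],
  [0,0,8,0,0,0],
  [0,0,11,0,0,0],
  [-3,0,14,0,0,0],
  [-6,2,16,0,0,0],
  [-9,4,17,0,0,0],
  [-11,6,17,0,0,0],
  [-11,6,17,0,0,0],
])

```text
clock: 24.75
eef_pos: [0.6084, 0.0885, 0.1987]
orientation: [[-0.015, -1.0, 0.003], [-1.0, 0.015, 0.003], [-0.003, -0.003, -1.0]]
force: [1.4, 0.5, 0.4]
finger_gap: 0.0006
```

```bash
python3 - <<'E'
from h import *
import pickle
im=eyes.read_camera("side");cv2.imwrite("pics/s15.png",cv2.resize(im[130:250,140:360],None,fx=3.6,fy=3.6,interpolation=cv2.INTER_CUBIC))
st=monitor.read_state();im=eyes.read_camera("wrist");cv2.imwrite("pics/w15.png",cv2.resize(im[0:240],None,fx=1.55,fy=1.55,interpolation=cv2.INTER_CUBIC));pickle.dump(st,open("st15.p","wb"))
print(st["eef_pos"],st["force"],st["clock"])
E
```

```text
[0.60956417 0.08762432 0.19808952] [0.00450562 0.02443822 0.19514745] 24.8
```

View pics/w15.png

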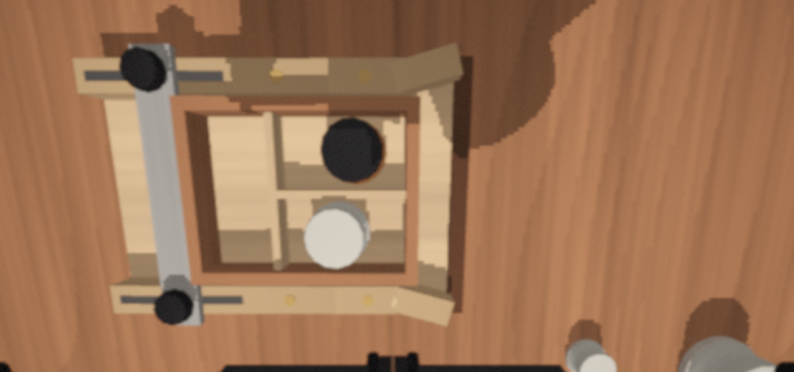

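View pics/s15.png

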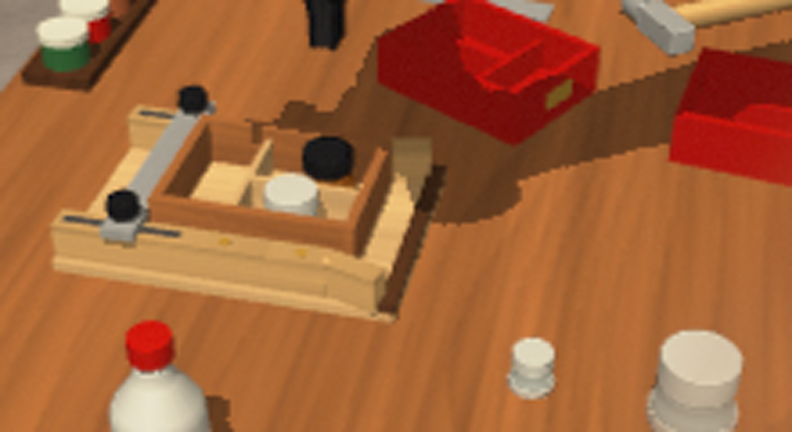

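The tray is flat in the bay, its front edge (172,97)–(195,275) runs parallel to and against the stop bar, both jars stand upright, and the gripper is clear.

```bash
python3 -c "
from workcell import sign_off; print(sign_off())"
```

```text
the job is handed in; nothing more can be done
None
```

The tray is put away in its bay, flat on the floor and against the end stop, with both jars standing. I let go and handed the job in at about 24.8 s of the 72 s allowed. The hand-in gives no verdict, so the judged values are not confirmed.

**How it went**
- I pinched the front wall, tipped the tray about 6.5° with its back edge on the bench, and turned it about 9° to line up with the bay. Its front edge then went down on the lip and pressed on it for over 0.5 s.
- I worked it over the lip tilted. By the planned path the back edge rose at most about 18 mm, against the 35 mm limit.
- I released it and pushed it the rest of the way with the closed fingers against the inside of the front wall. The drag was about 3 N.
- It met the stop where the tool stopped advancing. I pressed until the wrist read 9 N, which leaves an estimated 4 to 6 N on the stop itself.

**Last checks**
- **Pictures:** they show the tray behind the lip and touching the stop, the jars upright, and the gripper clear with no wrist force. Nothing else in view looks moved.
- **Not measured directly:** the force on the stop comes from the wrist force minus drag. The final angle and gap were judged by eye.
- **Disagreements:** the top and wrist cameras differed by about 3 mm sideways, so I worked from the wrist camera alone. The space to the right rail read 3.5 mm at first but near zero later. The wrist felt only about 1 N sideways, so any rubbing was light.

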